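Prop up the tablet and set the hearing-test dial to its third stop

TASK

Get the hearing test ready: lift the tablet out of its charging cradle and stand it on its long lower edge in front of the compress carton, leaning back against the carton's long side with the screen facing you. Then take the bar grip of the level dial on the console, and turn it clockwise to its third stop, three clicks up from the end stop at the white dot (there the pointer looks straight up the panel at the green dot), without running past it. Leave the carton and the bottles where they stand, and finish while still holding the dial in your grip at the third stop.

Things in the scene. Friction and masses are not known exactly. Their poses are not given: they have to be found in the camera images.
- tablet: Rugged grey tablet computer, a slab 10 mm thick (its x), 170 mm wide (its y), 122 mm high (its z), 0.34 kg; origin in the middle of its lower long edge face, z along its height to the upper long edge, screen (white chart on black) on the -x face, back on the +x face. At the start it stands upright in the cradle's slot, screen towards the robot, 98 mm of it standing free above the cradle.
- cradle: Fixed white charging cradle, 62 x 198 x 34 mm (x, y, z), origin at the centre of its underside, z up, with an upright slot along its y, 13 mm wide, 174 mm long, 24 mm deep (slot floor 10 mm above the worktop); the tablet lifts straight up out of it.
- carton: Loose full carton of gauze compresses, white with blue rings, 116 x 227 x 74 mm (x, y, z), 0.95 kg, origin at the centre of its underside, z up; the long side facing -x of its frame looks towards the robot and is the one to lean the tablet on.
- console: Fixed hearing-test console, white bench instrument on two front feet and a rear wire bail, housing 150 x 230 x 45 mm, its flat top panel sloped 20 degrees down towards its -x side (the user's side); origin on the worktop under the middle of the panel, z up, x away from the user; panel middle 74 mm above the worktop. The dial sits left of the middle; display, keys and sockets on the right stand at most 5 mm proud.
- dial_grip (a point): Middle of the bar grip of the black level dial, on its turning axis, 20 mm above the panel. The frame turns with the dial: x along the bar towards the white pointer end, z out of the panel along the axis (20 degrees off vertical). The bar is 42 mm long (x), 12 mm thick (y) and stands from 6.5 to 29 mm above the panel, over a skirt of 51 mm diameter reaching up to 7.5 mm. At the third stop the pointer points straight up the panel's slope.
- dial (a joint): Angle of the level dial, rad: 0 at the end stop (pointer at the white dot), growing clockwise as seen from above the panel. Seven stops, 0.419 rad (24 degrees) apart: 0, 0.419, 0.838, 1.257 (third stop), ... 2.513; a sprung roller clicks into each, with about 0.08 N m to get over the hump between two stops. At the start the dial rests at the end stop or at the first stop.
- bottle_white: Loose white plastic bottle with blue label, 61 mm diameter, 150 mm high, behind the work; origin at the centre of its foot.
- bottle_brown: Loose brown glass bottle with black cap, 60 mm diameter, 142 mm high, behind the work; origin at the centre of its foot.
Things that resemble listed ones, but are neither listed nor needed, are in the scene too. There is more than one size of the tablet; the job needs the larger.

How it is judged:
By the outcome, as a careful person would: the job done as asked, in the order asked, and still so for the second after the job is handed in, while the arm keeps its last pose, push and grip.
It also fails if it takes over 43 s, if anything falls off the work surface, if the arm or the gripper's body presses on something with over 40 N, if the wrist force passes 120 N, or if a joint passes its speed limit or range.

ROBOT

A 6-joint arm with a two-finger parallel gripper is mounted at the origin on a cart in front of the work surface, level with it; the furniture and walls round the work are solid. World frame = base frame: x ahead of the robot, y to its left, z up, the work surface at z = 0. Lengths are in m, angles in rad, forces in N, time in s.
With the tool pointing down it reaches from about 0.35 to 0.8 m from the base axis. Payload 7.3 kg.
Tool frame: the origin (TCP) lies midway between the tips of the shut fingers; the grasp point (between the pads) lies 19 mm behind it (r.grip_point_offset is the distance from the TCP to the grasp point, in m); z points along the fingers, y is the direction in which the jaws open and shut (so a half turn about z gives the same grasp; the last joint's range is limited). The gripper opens to 85 mm and grips with 20 to 120 N. Pads are 22 mm wide; open, the fingers measure 114 mm over their backs; the gripper's body (76 mm by 85 mm) begins 54 mm behind the grasp point. The pads swing forward as they close: fully open they stand 13 mm farther back than shut.
Start: joints at [0.994, 0.342, 1.524, -0, 1.275, -0.146], TCP at [0.219, 0.477, 0.231] pointing down, gripper open.
Joint ranges: [-2.53, 2.53], [-0.77, 2.02], [0.04, 2.7], [-1, 4.14], [0.28, 2.66], [-3.11, 3.11]. Speed limits (rad/s): [2.57, 2.57, 3.14, 3.14, 3.14, 3.14].

INTERFACE

Orientations are given as [roll, pitch, yaw] about the fixed x, y, z axes, in that order (R = Rz(yaw) Ry(pitch) Rx(roll)).
In Python, from rig import r gives the robot as it stands.
- The arm moves only by the shell command python3 -m jog 'ROWS' [OPENING] [FORCE]. ROWS is JSON, a list of rows, each a list of 4 numbers: the shift along the tool's x, y, z in m, then the turn about the tool's z in rad. In form: [[x, y, z, turn], ...]. A call has 1 to 12 rows; each row shifts and turns the pose as measured when the row begins, along the tool's axes as they then stand; what a row does not reach is not made up. A row lasts 1/12 s, in which the tool goes at most 41.7 mm and 7.16 degrees, less where a joint would pass 70% of its speed; a pose out of reach is approached as far as the arm can. A call with a gripper value outside its range is refused whole. OPENING is the finger opening in m, from 0 to 0.0854, set as the call begins (- or left out, the last holds). The fingers move at their own pace and stop on an object; FORCE is the grip in N (left out, the last holds). Time passes only in rows, so rows that do not move let the fingers close. It gives the time, the measured TCP pose, the force and the opening at its end, in the units of the state.
- r.get_state(): the state, without advancing time (a new reading comes with each control period).
- r.grab_frame(name): name is "side" or "top" or "wrist"; returns the picture (400x640x3 uint8, red, green, blue); there is no depth.
- r.calibration(name): a dict with "fovy" (degrees; the focal length in pixels is half the picture's height over the tangent of half this angle, whatever the lens; pixels are square), "cx", "cy" (the principal point, pixels), "rvec" (rotation vector, rad) and "tvec" (3), from world to camera coordinates, as OpenCV has them; the wrist camera has in their place "mount" (4x4, takes a point from camera to tool coordinates, whose origin is the TCP and whose axes are the flange's). Camera axes: x right, y down, z forward; pixel columns grow to the right and rows downward; lengths in m; the calibration is good to about 2 mm. A picture is of the moment at which its call begins: read the wrist's pose just before it. calibration takes no time and is no camera call.
- r.finish_job(): hands the job in, once; it reports no verdict.
The state is a dict: "t": time; "joint_pos": joint angles; "qd": joint speeds; "tau": joint torques, N m; "tool_pos": TCP position; "eef_rot": TCP orientation; "ft_force": force on the tool from outside, world axes, zero at the start; "moment": the same for the moment, N m; "opening": finger opening in m.
Only numpy, scipy, OpenCV 4.12 (cv2) and the standard library are available. Lean on these libraries where they do the work, as an engineer would, in place of code of your own. Each camera call takes 0.05 s, during which the arm holds its last target.

## Working session

There is one attempt and no reset: what is moved stays moved. The work goes in short steps, Python scripts to look and compute and a shell command to move; the robot and the scene stay as the last step left them, time stands still between calls to the robot, and variables do not carry over. Pictures are saved under pics/ and viewed, and the job is handed in when it is done.

```bash
ls; mkdir -p pics; python3 - <<'E'
from rig import r
import cv2,json
print(r.get_state())
for n in("side","top","wrist"):
    print(n,r.calibration(n))
    cv2.imwrite(f"pics/{n}0.png",r.grab_frame(n)[:,:,::-1])
E
```

```text
pics
{'t': 0.0, 'joint_pos': array([ 9.94040111e-01,  3.42742786e-01,  1.52504601e+00,  2.71585400e-05,
        1.27540288e+00, -1.45980859e-01]), 'qd': array([-0.00147188,  0.00014359,  0.00011459, -0.00183258,  0.00054514,
       -0.0001153 ]), 'tau': array([-9.52483024e-04, -4.33666527e+01, -2.46016681e+01, -8.90153683e-05,
        7.63404270e-03,  1.88369052e-05]), 'tool_pos': array([0.21896209, 0.47670336, 0.23060543]), 'eef_rot': array([-3.14001441e+00, -2.58292289e-04,  2.71080917e+00]), 'ft_force': array([-0.66532273, -0.58895131, -0.45818659]), 'moment': array([-0.01294435, -0.05683341, -0.01321515]), 'opening': 0.08564663096027737}
side {'fovy': 54.5761180457113, 'cx': 316.12609831216463, 'cy': 193.22674779321468, 'rvec': array([ 0.34682739, -2.71750552,  1.33101607]), 'tvec': array([0.63092544, 0.06260934, 1.41738318])}
top {'fovy': 52.45820401526178, 'cx': 328.2826338084257, 'cy': 206.46560277477218, 'rvec': array([ 2.16865515, -2.11175003,  0.18168523]), 'tvec': array([0.15271923, 0.59944709, 1.24461095])}
wrist {'fovy': 58.218440452450636, 'cx': 315.00048140759344, 'cy': 204.74786990199343, 'mount': array([[-8.42853700e-04, -9.64013947e-01, -2.65850332e-01,
         6.67053041e-02],
       [ 9.99999486e-01, -9.62191839e-04,  3.18649537e-04,
         2.67324007e-04],
       [-5.62981618e-04, -2.65849927e-01,  9.64014263e-01,
        -1.42362520e-01],
       [ 0.00000000e+00,  0.00000000e+00,  0.00000000e+00,
         1.00000000e+00]])}
```

View pics/top0.png

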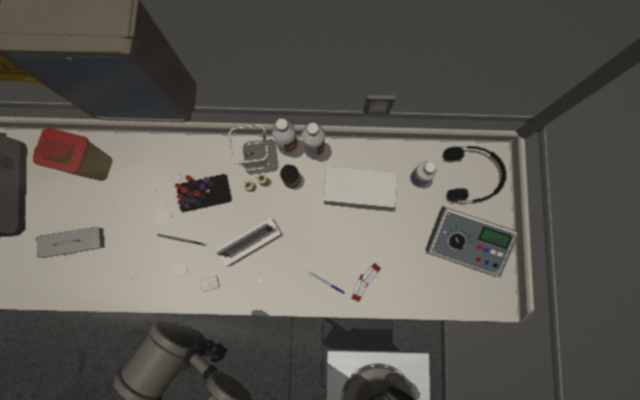

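View pics/side0.png

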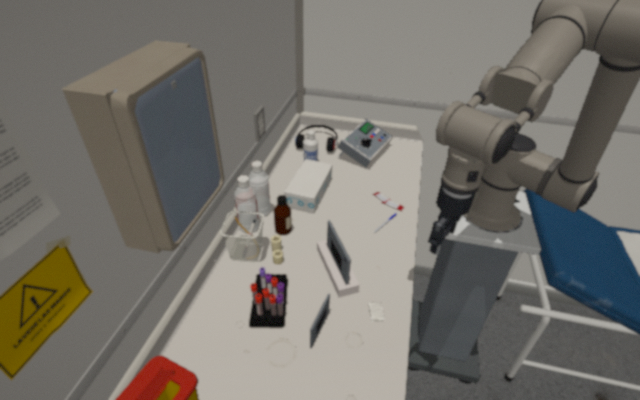

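View pics/wrist0.png

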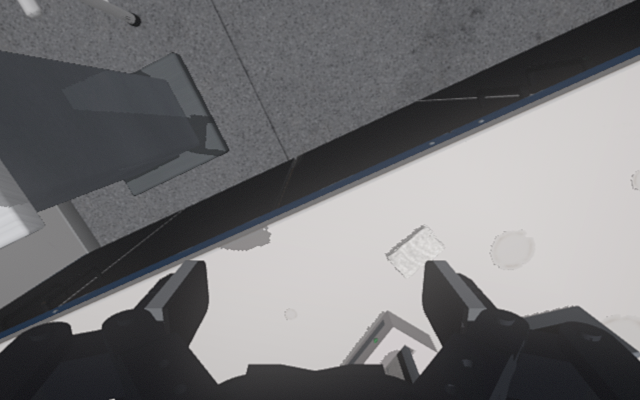

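```bash
cat > h.py <<'E'
from rig import r
import numpy as np, cv2
from scipy.spatial.transform import Rotation as R
def cam(n,st=None):
    c=r.calibration(n); f=200/np.tan(np.radians(c['fovy'])/2)
    K=np.array([[f,0,c['cx']],[0,f,c['cy']],[0,0,1.]])
    if n=='wrist':
        T=np.eye(4);T[:3,:3]=R.from_euler('xyz',st['eef_rot']).as_matrix();T[:3,3]=st['tool_pos']
        M=np.linalg.inv(T@c['mount'])
        return K,M[:3,:3],M[:3,3]
    return K,cv2.Rodrigues(c['rvec'])[0],c['tvec']
def ray(C,u,v):
    K,Rm,t=C; d=Rm.T@np.linalg.solve(K,[u,v,1.]); return -Rm.T@t,d
def onz(C,u,v,z):
    o,d=ray(C,u,v); return o+d*(z-o[2])/d[2]
def onplane(C,u,v,p,n):
    o,d=ray(C,u,v); return o+d*(np.dot(np.array(p)-o,n)/np.dot(d,n))
def tri(A,ua,B,ub):
    o1,d1=ray(A,*ua);o2,d2=ray(B,*ub)
    s=np.linalg.lstsq(np.c_[d1,-d2],o2-o1,rcond=None)[0]
    p,q=o1+d1*s[0],o2+d2*s[1]; return (p+q)/2,np.linalg.norm(p-q)
def proj(C,p):
    K,Rm,t=C; q=K@(Rm@np.array(p)+t); return q[:2]/q[2]
def crop(src,dst,x0,y0,x1,y1,s,g=1.0):
    im=cv2.imread(src)[y0:y1,x0:x1]; im=np.clip(im*g,0,255).astype(np.uint8)
    cv2.imwrite(dst,cv2.resize(im,None,fx=s,fy=s,interpolation=cv2.INTER_CUBIC))
E
python3 - <<'E'
from h import *
crop('pics/top0.png','pics/c1.png',150,200,300,310,5)
crop('pics/top0.png','pics/c2.png',315,150,525,290,3.8,1.2)
crop('pics/side0.png','pics/c3.png',270,200,400,350,4)
C=cam('top')
print([ (u,v,onz(C,u,v,0).round(3)) for u,v in((250,242),(360,187),(472,243),(182,239))])
print(ray(C,0,0)[0],ray(cam('side'),0,0)[0])
E
```

```text
[(250, 242, array([0.479, 0.42 , 0.   ])), (360, 187, array([0.672, 0.064, 0.   ])), (472, 243, array([ 0.495, -0.304,  0.   ])), (182, 239, array([0.483, 0.641, 0.   ]))]
[0.38667402 0.17542223 1.32341477] [0.36004947 1.20446948 0.91136138]
```

View pics/c1.png

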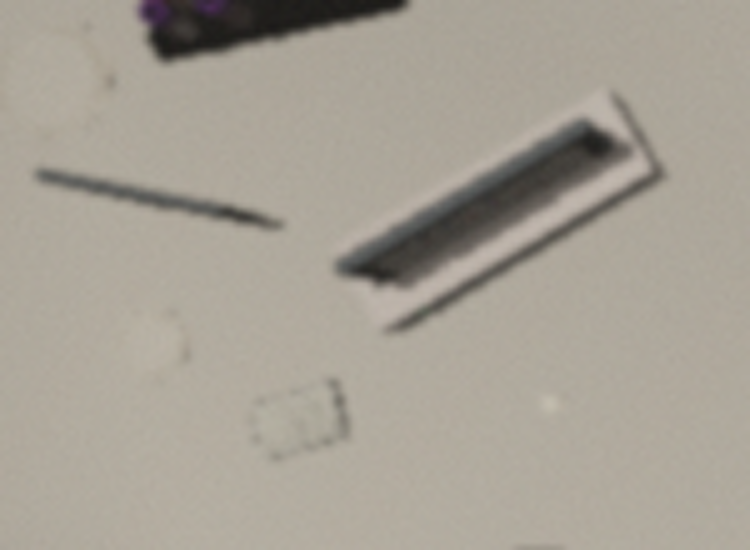

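View pics/c2.png

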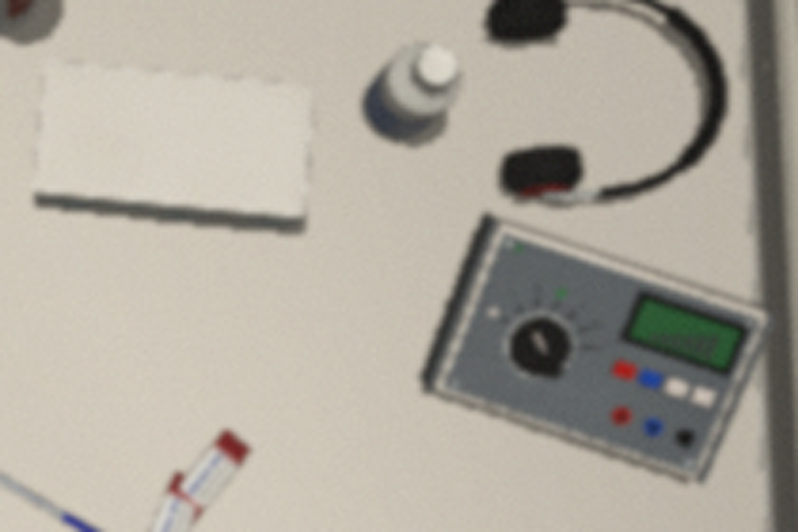

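View pics/c3.png

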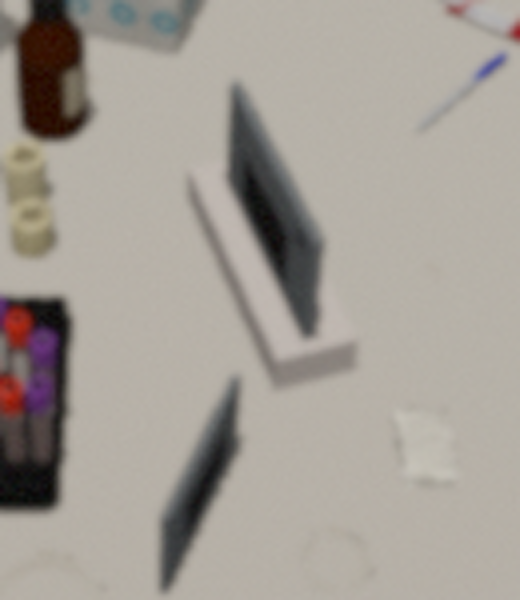

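```bash
python3 - <<'E'
from h import *
C=cam('top');S=cam('side')
def t1(x,y,z,s=5,x0=150,y0=200): return onz(C,x0+x/s,y0+y/s,z)
a,b=t1(338,268,.132),t1(588,123,.132); print('tab top',a,b,np.linalg.norm(a-b))
# side ends of tablet top: c3 crop scale4 at (270,200)
print('tri',tri(C,(150+338/5,200+268/5),S,(270+322/4,200+242/4)),tri(C,(150+588/5,200+123/5),S,(270+236/4,200+83/4)))
q=[t1(*p,.034) for p in((385,328),(610,92),(657,172),(340,268))]; print('cradle top',q)
print(np.linalg.norm(q[0]-q[2]),np.linalg.norm(q[1]-q[2]))
# small tablet
a,b=t1(38,174,.09),t1(280,223,.09); print('small',a,b,np.linalg.norm(a-b))
print('small tri',tri(C,(150+38/5,200+174/5),S,(270+163/4,200+588/4)))
def t2(x,y,z): return onz(C,315+x/3.8,150+y/3.8,z)
q=[t2(*p,.074) for p in((48,66),(312,88),(302,218),(36,197))]
print('carton',q,np.mean(q,0),np.linalg.norm(q[0]-q[1]),np.linalg.norm(q[1]-q[2]))
print('dial',t2(540,347,.093)); print('green',t2(560,293,.08),'white',t2(492,312,.07))
E
```

```text
tab top [0.43362089 0.48756734 0.132     ] [0.52237336 0.34650003 0.132     ] 0.16666429866798854
tri (array([0.43384252, 0.48849593, 0.12847471]), np.float64(0.0001654995602043774)) (array([0.52390099, 0.34717827, 0.1279821 ]), np.float64(0.002132746181273746))
cradle top [array([0.40088386, 0.48123991, 0.034     ]), array([0.55384504, 0.34751586, 0.034     ]), array([0.50340466, 0.31521149, 0.034     ]), array([0.43751551, 0.51198628, 0.034     ])]
0.1951306028317097 0.05989828028249068
small [0.48710892 0.68390809 0.09      ] [0.46137737 0.53542794 0.09      ] 0.15069328431181034
small tri (array([0.48912264, 0.70580469, 0.03626704]), np.float64(0.004719066057195845))
carton [array([0.7163282 , 0.17404241, 0.074     ]), array([ 0.70369569, -0.04634966,  0.074     ]), array([ 0.59370665, -0.03795198,  0.074     ]), array([0.60521081, 0.1810148 , 0.074     ])] [0.65473534 0.06768889 0.074     ] 0.22075380884521925 0.11030915628809859
dial [ 0.49126679 -0.22517546  0.093     ]
green [ 0.53669882 -0.24682197  0.08      ] white [ 0.52078714 -0.19405879  0.07      ]
```

```bash
cat > d.py <<'E'
import sys
from h import *
# usage: d.py x y z yaw : remaining in tool axes
a=[float(v) for v in sys.argv[1:5]]
s=r.get_state();p=s['tool_pos'];y=s['eef_rot'][2]
d=np.array(a[:3])-p
M=R.from_euler('xyz',s['eef_rot']).as_matrix()
t=-(a[3]-y); t=(t+np.pi)%(2*np.pi)-np.pi
print('t',round(s['t'],2),'pos',p.round(4),'rot',s['eef_rot'].round(4),'open',round(s['opening'],4),'F',s['ft_force'].round(1),'j6',s['joint_pos'][5].round(2))
print('tool delta now',(M.T@d).round(4),'after turn',((M@R.from_euler('z',t).as_matrix()).T@d).round(4),'turn',round(t,4))
E
python3 -m jog '[[-0.02,0.02,-0.008,0.115],[-0.03,0.03,-0.008,0.115],[-0.03,0.03,-0.008,0.115],[-0.03,0.03,-0.008,0.115],[-0.03,0.03,-0.008,0.115],[0,0,0,0]]'; python3 d.py 0.478 0.417 0.27 2.133
```

```text
t: 0.65
tool_pos: [0.4135, 0.4967, 0.2676]
eef_rot: [-3.134, 0.003, 2.114]
ft_force: [0.6, 1.1, 0.0]
opening: 0.0854
t 0.65 pos [0.4135 0.4967 0.2676] rot [-3.1336e+00  3.0000e-03  2.1144e+00] open 0.0854 F [0.6 1.1 0. ] j6 0.22
tool delta now [-0.1016  0.014  -0.0023] after turn [-0.1018  0.0121 -0.0023] turn -0.0186
```

```bash
python3 -m jog '[[-0.036,0.006,0,-0.01],[-0.036,0.006,0,-0.01],[-0.03,0,0,0],[0,0,0,0],[0,0,0,0]]'; python3 d.py 0.478 0.417 0.27 2.133; python3 - <<'E'
from h import *
cv2.imwrite("pics/w1.png",r.grab_frame('wrist')[:,:,::-1])
E
```

```text
t: 1.07
tool_pos: [0.4814, 0.413, 0.2635]
eef_rot: [-3.129, 0.003, 2.133]
ft_force: [-1.6, 0.6, 0.3]
opening: 0.0853
t 1.07 pos [0.4814 0.413  0.2635] rot [-3.1285e+00  2.6000e-03  2.1327e+00] open 0.0853 F [-1.6  0.6  0.3] j6 0.03
tool delta now [ 0.0052 -0.0008 -0.0065] after turn [ 0.0052 -0.0008 -0.0065] turn -0.0003
```

View pics/w1.png

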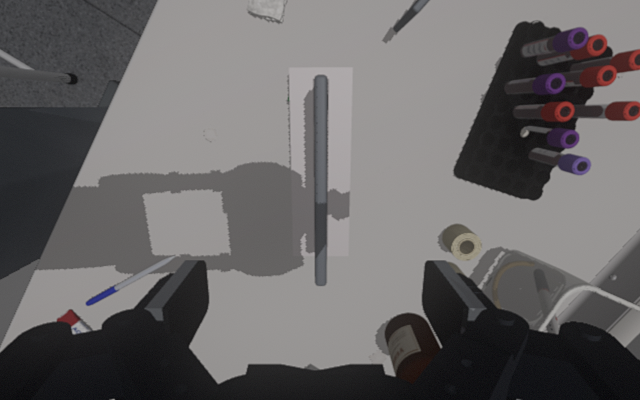

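The wrist picture shows the tablet's top edge as a grey strip from (321,76) to (321,285) in the white cradle (289–352 × 68–256). The smaller tablet's tip is at about (405,18).

```bash
python3 - <<'E'
from h import *
s=r.get_state();W=cam('wrist',s)
a,b=onz(W,320.8,76,.132),onz(W,320.8,285,.132)
print(a,b,np.linalg.norm(a-b),(a+b)/2,np.arctan2(*(a-b)[:2][::1]))
print('yaw back',np.arctan2((a-b)[1],(a-b)[0])-np.pi/2)
q=[onz(W,*p,.034) for p in((289,68),(352,68),(350,256),(290,256))];print(np.mean(q,0),np.linalg.norm(q[1]-q[2]),np.linalg.norm(q[0]-q[1]))
E
python3 d.py 0.4785 0.4167 0.1 2.133
```

```text
[0.43767059 0.48838973 0.132     ] [0.52681436 0.34796968 0.132     ] 0.16632618743913996 [0.48224248 0.4181797  0.132     ] -0.5656414648124143
yaw back 0.5656414648124146
[0.48255689 0.41709095 0.034     ] 0.1971391428882175 0.06115468684233901
t 1.12 pos [0.4815 0.413  0.2635] rot [-3.1286  0.0033  2.133 ] open 0.0858 F [ 1.6 -0.9  0.1] j6 0.03
tool delta now [0.0053 0.0016 0.1634] after turn [0.0053 0.0016 0.1634] turn -0.0
```

```bash
python3 d.py 0.4823 0.418 0.097 2.136; python3 -m jog '[[0.003,0,0.035,0],[0.001,0,0.035,0],[0,0,0.035,0],[0,0,0.03,0],[0,0,0,0]]' 0.05 ; python3 d.py 0.4823 0.418 0.097 2.136
```

```text
t 1.12 pos [0.4815 0.413  0.2635] rot [-3.1286  0.0033  2.133 ] open 0.0858 F [ 1.6 -0.9  0.1] j6 0.03
tool delta now [0.0044 0.0055 0.1664] after turn [0.0044 0.0056 0.1664] turn -0.003
t: 1.53
tool_pos: [0.4759, 0.4211, 0.1271]
eef_rot: [-3.137, 0.001, 2.138]
ft_force: [-0.3, -0.8, -0.7]
opening: 0.0498
t 1.53 pos [0.4759 0.4211 0.1271] rot [-3.1372e+00  1.4000e-03  2.1381e+00] open 0.0498 F [-0.3 -0.8 -0.7] j6 0.04
tool delta now [-0.006   0.0039  0.0301] after turn [-0.006   0.0039  0.0301] turn 0.0021
```

```bash
python3 -m jog '[[-0.004,0.003,0.014,0],[-0.002,0.001,0.014,0],[0,0,0,0]]' ; python3 d.py 0.4823 0.418 0.097 2.136
```

```text
t: 1.78
tool_pos: [0.4801, 0.4217, 0.1002]
eef_rot: [-3.137, 0.001, 2.143]
ft_force: [-0.1, 0.6, -1.0]
opening: 0.0497
t 1.78 pos [0.4801 0.4217 0.1002] rot [-3.1369e+00  7.0000e-04  2.1431e+00] open 0.0497 F [-0.1  0.6 -1. ] j6 0.03
tool delta now [-0.0043 -0.0002  0.0032] after turn [-0.0043 -0.0001  0.0032] turn 0.0071
```

Lateral alignment is within 0.2 mm; now close.

```bash
python3 -m jog '[[-0.004,0,0.003,0.007],[0,0,0,0]]' ; python3 -m jog '[[0,0,0,0],[0,0,0,0],[0,0,0,0],[0,0,0,0],[0,0,0,0]]' 0 60; python3 d.py 0.4823 0.418 0.097 2.136; python3 - <<'E'
from h import *
cv2.imwrite("pics/w2.png",r.grab_frame('wrist')[:,:,::-1])
E
```

```text
t: 1.95
tool_pos: [0.4823, 0.4202, 0.0998]
eef_rot: [-3.14, 0.0, 2.138]
ft_force: [0.1, -0.4, 0.8]
opening: 0.0503
t: 2.37
tool_pos: [0.4821, 0.4211, 0.1045]
eef_rot: [3.141, 0.0, 2.138]
ft_force: [-0.2, -0.7, -3.0]
opening: 0.0095
t 2.37 pos [0.4821 0.4211 0.1045] rot [3.1407e+00 1.0000e-04 2.1381e+00] open 0.0095 F [-0.2 -0.7 -3. ] j6 0.03
tool delta now [-0.0027 -0.0015  0.0075] after turn [-0.0027 -0.0015  0.0075] turn 0.0021
```

View pics/w2.png

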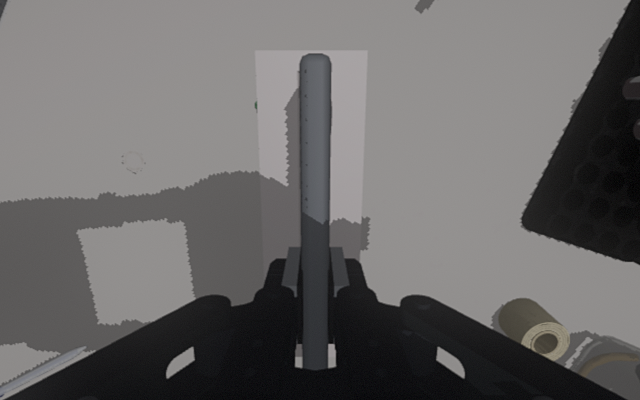

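```bash
python3 -m jog '[[0,0,-0.01,0],[0,0,-0.02,0],[0,0,-0.03,0],[0,0,-0.03,0],[0,0,0,0]]'; python3 -m jog '[[-0.014,-0.006,-0.005,0.05],[-0.026,-0.01,-0.005,0.08],[-0.028,-0.008,0,0.1],[-0.028,-0.006,0,0.1],[-0.028,0,0,0.1],[-0.028,0,0,0.1],[-0.028,0.005,0,0.07],[-0.02,0.005,0,0],[-0.01,0,0,0],[0,0,0,0]]'; python3 d.py 0.54 0.08 0.20 1.516
```

```text
t: 2.83
tool_pos: [0.4819, 0.4208, 0.197]
eef_rot: [-3.139, 0.0, 2.138]
ft_force: [0.3, 0.6, -1.9]
opening: 0.0087
t: 3.67
tool_pos: [0.5165, 0.2012, 0.2077]
eef_rot: [3.137, -0.004, 1.511]
ft_force: [0.7, 0.9, -3.6]
opening: 0.0094
t 3.67 pos [0.5165 0.2012 0.2077] rot [ 3.1368 -0.0036  1.5115] open 0.0094 F [ 0.7  0.9 -3.6] j6 0.29
tool delta now [-0.1196  0.0306  0.0074] after turn [-0.1197  0.0301  0.0074] turn -0.0045
```

```bash
python3 -m jog '[[-0.025,0.005,0,0],[-0.03,0.004,0,0],[-0.03,0.004,0,0],[-0.02,0.004,0,0],[-0.005,0,0,0],[0,0,0,0],[0,0,0,0]]'; python3 d.py 0.54 0.08 0.20 1.516; python3 - <<'E'
from h import *
cv2.imwrite("pics/w3.png",r.grab_frame('wrist')[:,:,::-1])
cv2.imwrite("pics/s3.png",r.grab_frame('side')[:,:,::-1])
crop('pics/s3.png','pics/s3c.png',240,130,440,270,4)
E
```

```text
t: 4.25
tool_pos: [0.527, 0.0941, 0.2064]
eef_rot: [3.136, -0.008, 1.519]
ft_force: [-0.3, -0.7, -2.5]
opening: 0.0088
t 4.25 pos [0.527  0.0941 0.2064] rot [ 3.1361 -0.0085  1.5194] open 0.0088 F [-0.3 -0.7 -2.5] j6 0.08
tool delta now [-0.0134  0.0137  0.0064] after turn [-0.0134  0.0137  0.0064] turn 0.0034
```

View pics/w3.png

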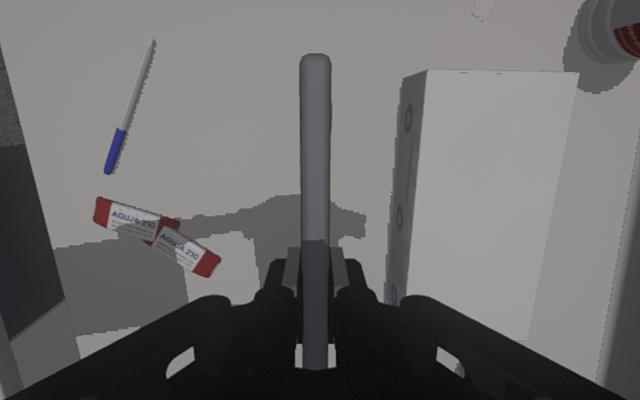

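View pics/s3c.png

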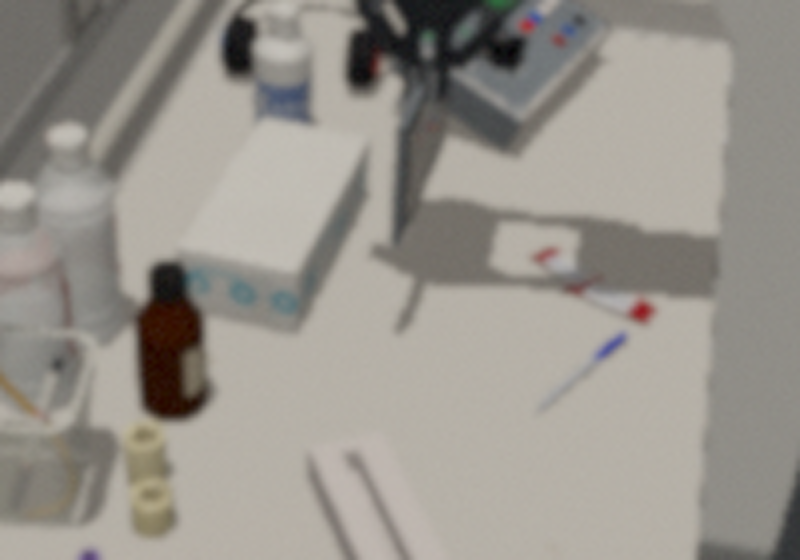

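```bash
python3 - <<'E'
from h import *
crop('pics/w3.png','pics/w3c.png',370,50,600,350,2.0)
im=cv2.imread('pics/w3.png',0)
for v in (90,140,200,260): print(v,list(im[v,380:440:2]))
s=r.get_state();W=cam('wrist',s)
ca,cb=onz(W,427,70,.074),onz(W,578,72,.074); print('left-end width',ca,cb,np.linalg.norm(ca-cb))
for v in(90,140,200,260,290):
    print(v)
E
```

```text
90 [np.uint8(144), np.uint8(144), np.uint8(144), np.uint8(144), np.uint8(144), np.uint8(144), np.uint8(144), np.uint8(144), np.uint8(144), np.uint8(146), np.uint8(95), np.uint8(83), np.uint8(79), np.uint8(81), np.uint8(80), np.uint8(81), np.uint8(82), np.uint8(82), np.uint8(81), np.uint8(80), np.uint8(81), np.uint8(80), np.uint8(105), np.uint8(156), np.uint8(157), np.uint8(157), np.uint8(159), np.uint8(158), np.uint8(159), np.uint8(158)]
140 [np.uint8(145), np.uint8(144), np.uint8(145), np.uint8(145), np.uint8(145), np.uint8(143), np.uint8(145), np.uint8(126), np.uint8(94), np.uint8(85), np.uint8(81), np.uint8(80), np.uint8(81), np.uint8(80), np.uint8(80), np.uint8(82), np.uint8(80), np.uint8(83), np.uint8(83), np.uint8(81), np.uint8(128), np.uint8(160), np.uint8(159), np.uint8(158), np.uint8(158), np.uint8(158), np.uint8(158), np.uint8(158), np.uint8(158), np.uint8(158)]
200 [np.uint8(145), np.uint8(145), np.uint8(145), np.uint8(145), np.uint8(145), np.uint8(126), np.uint8(95), np.uint8(78), np.uint8(81), np.uint8(79), np.uint8(80), np.uint8(80), np.uint8(81), np.uint8(72), np.uint8(83), np.uint8(88), np.uint8(89), np.uint8(116), np.uint8(159), np.uint8(158), np.uint8(158), np.uint8(158), np.uint8(159), np.uint8(158), np.uint8(158), np.uint8(158), np.uint8(158), np.uint8(158), np.uint8(158), np.uint8(158)]
260 [np.uint8(144), np.uint8(144), np.uint8(146), np.uint8(94), np.uint8(88), np.uint8(77), np.uint8(74), np.uint8(74), np.uint8(75), np.uint8(75), np.uint8(74), np.uint8(78), np.uint8(80), np.uint8(88), np.uint8(88), np.uint8(155), np.uint8(155), np.uint8(155), np.uint8(155), np.uint8(156), np.uint8(155), np.uint8(156), np.uint8(156), np.uint8(155), np.uint8(157), np.uint8(156), np.uint8(157), np.uint8(156), np.uint8(156), np.uint8(156)]
left-end width [0.61376353 0.18365658 0.074     ] [0.72334701 0.17675201 0.074     ] 0.10980077887267602
90
140
200
260
290
```

View pics/w3c.png

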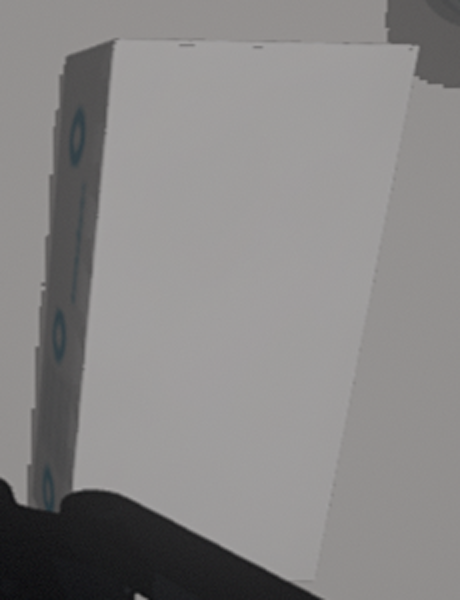

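```bash
python3 - <<'E'
from h import *
s=r.get_state();W=cam('wrist',s);print(s['eef_rot'],s['tool_pos'])
for z,L in((.074,[(425,90),(420.5,140),(414.5,200),(409,260)]),(0,[(400,90),(395,140),(391.5,200),(386,260)])):
    P=np.array([onz(W,*p,z) for p in L]);f=np.polyfit(P[:,1],P[:,0],1);print(z,P.round(4).tolist(),'x@y.07',np.polyval(f,.07),'slope',f[0])
print(onz(W,560/2+0,0,0), 'near-right corner',onz(W,370+317/2,50+580/2,.074))
# held tablet: top edge ends
print('tab',[onz(W,*p,s['tool_pos'][2]+.0275) for p in((316,55),(315,368))])
E
```

```text
[ 3.13620417 -0.00842308  1.52061907] [0.52684814 0.09454859 0.20643435]
0.074 [[0.6127, 0.1699, 0.074], [0.6103, 0.1338, 0.074], [0.6067, 0.087, 0.074], [0.6032, 0.0359, 0.074]] x@y.07 0.6055759750568297 slope 0.07181247061886073
0 [[0.6117, 0.1736, 0.0], [0.6073, 0.1279, 0.0], [0.6042, 0.0685, 0.0], [0.5987, 0.0037, 0.0]] x@y.07 0.6037420058970495 slope 0.07408714633582171
[0.50614805 0.25404715 0.        ] near-right corner [ 0.71019401 -0.04634756  0.074     ]
tab [array([0.53172923, 0.17614884, 0.23393435]), array([0.52580087, 0.06602671, 0.23393435])]
```

```bash
python3 d.py 0.575 0.07 0.105 1.505; python3 -m jog '[[-0.012,0.016,0.015,0.007],[-0.012,0.016,0.022,0.008],[0,0.012,0.025,0],[0,0.003,0.025,0],[0,0,0,0],[0,0,0,0]]'; python3 d.py 0.575 0.07 0.105 1.505
```

```text
t 4.35 pos [0.5268 0.0945 0.2064] rot [ 3.1362 -0.0084  1.5206] open 0.0092 F [ 0.1 -0.6 -3.3] j6 0.08
tool delta now [-0.023   0.0488  0.1015] after turn [-0.0222  0.0491  0.1015] turn 0.0156
t: 4.85
tool_pos: [0.5762, 0.0768, 0.1189]
eef_rot: [3.13, -0.011, 1.516]
ft_force: [0.3, -0.3, -3.2]
opening: 0.0089
t 4.85 pos [0.5762 0.0768 0.1189] rot [ 3.1303 -0.0112  1.5156] open 0.0089 F [ 0.3 -0.3 -3.2] j6 0.04
tool delta now [-0.007  -0.0009  0.0138] after turn [-0.007  -0.0009  0.0138] turn 0.0106
```

```bash
python3 -m jog '[[-0.005,0,0.006,0.01],[-0.002,0,0.006,0],[0,0,0,0]]'; python3 d.py 0.575 0.07 0.0975 1.505;  python3 - <<'E'
from h import *
cv2.imwrite("pics/s4.png",r.grab_frame('side')[:,:,::-1])
crop('pics/s4.png','pics/s4c.png',270,130,410,230,5.5)
cv2.imwrite("pics/w4.png",r.grab_frame('wrist')[:,:,::-1])
E
```

```text
t: 5.1
tool_pos: [0.5761, 0.0717, 0.1088]
eef_rot: [3.128, -0.012, 1.508]
ft_force: [-0.7, 0.0, -3.1]
opening: 0.0092
t 5.1 pos [0.5761 0.0717 0.1088] rot [ 3.1276 -0.0118  1.5079] open 0.0092 F [-0.7  0.  -3.1] j6 0.04
tool delta now [-0.0019 -0.0012  0.0113] after turn [-0.0019 -0.0012  0.0113] turn 0.0029
```

View pics/s4c.png

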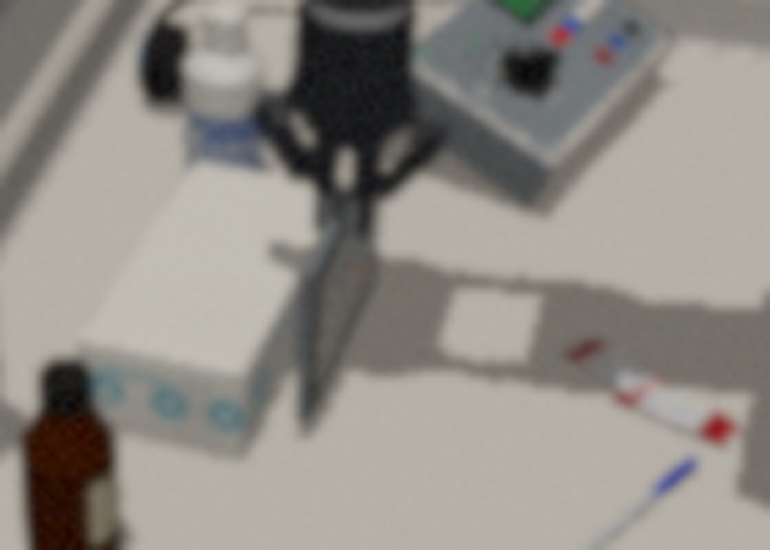

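View pics/w4.png

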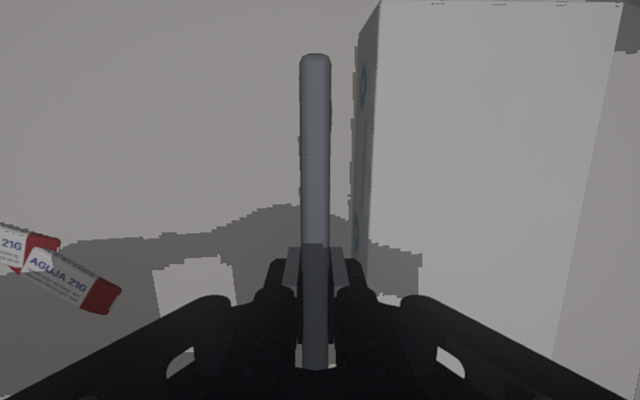

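```bash
python3 - <<'E'
from h import *
s=r.get_state();W=cam('wrist',s)
im=cv2.imread('pics/w4.png',0)
L=[]
for v in (40,90,140,190,240):
    g=np.diff(im[v,360:400].astype(int)); u=360+np.argmax(g)+.5; L.append((u,v))
print(L)
P=np.array([onz(W,*p,.074) for p in L]);f=np.polyfit(P[:,1],P[:,0],1);print(P.round(4).tolist(),'x@y.07',np.polyval(f,.07),'slope',f[0])
E
```

```text
[(np.float64(377.5), 40), (np.float64(374.5), 90), (np.float64(372.5), 140), (np.float64(370.5), 190), (np.float64(370.5), 240)]
[[0.6129, 0.1666, 0.074], [0.611, 0.1447, 0.074], [0.6095, 0.1212, 0.074], [0.6079, 0.0961, 0.074], [0.6073, 0.069, 0.074]] x@y.07 0.606824752191315 slope 0.05865854913557538
```

```bash
python3 -m jog '[[-0.001,0,0.005,0],[0,0,0.004,0],[0,0,0,0]]'; python3 -m jog '[[0,0,0.003,0],[0,0,0,0]]'
```

```text
t: 5.45
tool_pos: [0.5778, 0.0708, 0.1023]
eef_rot: [3.122, -0.012, 1.508]
ft_force: [0.7, -0.1, -2.3]
opening: 0.0091
t: 5.62
tool_pos: [0.5779, 0.0707, 0.0992]
eef_rot: [3.122, -0.012, 1.508]
ft_force: [-0.0, -0.2, -3.3]
opening: 0.0089
```

```bash
python3 -m jog '[[0,-0.001,0.003,0],[0,0,0,0]]'; python3 -m jog '[[0,0,0.002,0],[0,0,0,0]]'
```

```text
t: 5.78
tool_pos: [0.5769, 0.0708, 0.0958]
eef_rot: [3.122, -0.012, 1.508]
ft_force: [-0.9, 1.1, -2.8]
opening: 0.0091
t: 5.95
tool_pos: [0.5778, 0.0717, 0.0951]
eef_rot: [3.119, -0.014, 1.507]
ft_force: [-0.7, -1.0, -2.2]
opening: 0.0091
```

```bash
python3 -m jog '[[0,0,0.002,0],[0,0,0,0]]'; python3 -m jog '[[0,0,0.002,0],[0,0,0,0]]'
```

```text
t: 6.12
tool_pos: [0.5786, 0.0725, 0.095]
eef_rot: [3.116, -0.015, 1.508]
ft_force: [-0.6, -1.0, -0.8]
opening: 0.0093
t: 6.28
tool_pos: [0.5794, 0.0732, 0.095]
eef_rot: [3.113, -0.015, 1.508]
ft_force: [-0.8, -1.7, -0.3]
opening: 0.0089
```

```bash
python3 -m jog '[[0,0,-0.004,0],[0,-0.006,0,0],[-0.002,0,0.0,0],[0,0,0.003,0],[0,0,0.002,0]]'; python3 -m jog '[[0,0,0.001,0],[0,0,0,0]]'
```

```text
t: 6.7
tool_pos: [0.5736, 0.0721, 0.0945]
eef_rot: [3.111, -0.017, 1.507]
ft_force: [-2.9, 8.5, 18.5]
opening: 0.0094
t: 6.87
tool_pos: [0.5734, 0.072, 0.0948]
eef_rot: [3.11, -0.016, 1.508]
ft_force: [-1.9, -1.6, 0.5]
opening: 0.0092
```

```bash
python3 -m jog '[[0,0,0,0],[0,0,0,0],[0,0,0,0]]' 0.035 30; python3 - <<'E'
from h import *
cv2.imwrite("pics/w5.png",r.grab_frame('wrist')[:,:,::-1])
E
```

```text
t: 7.12
tool_pos: [0.574, 0.0718, 0.0948]
eef_rot: [3.109, -0.017, 1.507]
ft_force: [0.4, 0.4, 0.1]
opening: 0.0351
```

View pics/w5.png

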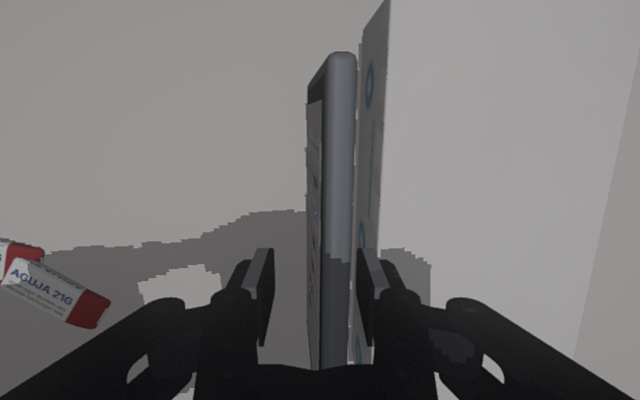

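```bash
python3 -m jog '[[0,0.004,0,0],[0,0.004,0,0],[0,0.004,0,0],[0,0.004,0,0],[0,0.003,0,0],[0,0.003,0,0],[0,0,0,0]]' 0.045; python3 - <<'E'
from h import *
cv2.imwrite("pics/w6.png",r.grab_frame('wrist')[:,:,::-1])
E
```

```text
t: 7.75
tool_pos: [0.5992, 0.0701, 0.095]
eef_rot: [3.108, -0.017, 1.507]
ft_force: [-0.2, 0.2, 0.2]
opening: 0.0451
```

View pics/w6.png

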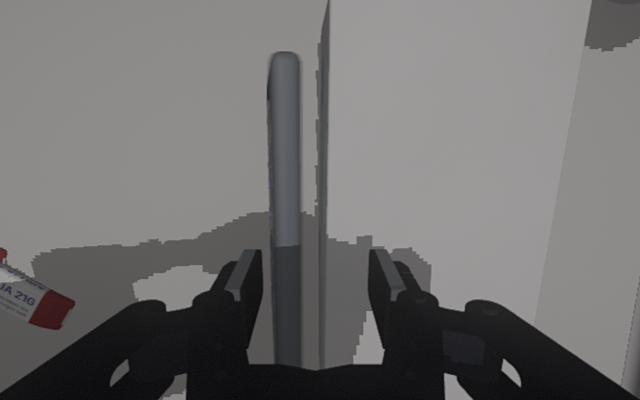

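```bash
python3 -m jog '[[0,0,0,0],[0,0,0,0],[0,0,0,0],[0,0,0,0]]' 0.028 20; python3 - <<'E'
from h import *
cv2.imwrite("pics/w7.png",r.grab_frame('wrist')[:,:,::-1])
E
```

```text
t: 8.13
tool_pos: [0.5986, 0.0702, 0.0949]
eef_rot: [3.109, -0.017, 1.507]
ft_force: [-0.5, 0.0, 0.2]
opening: 0.0279
```

View pics/w7.png

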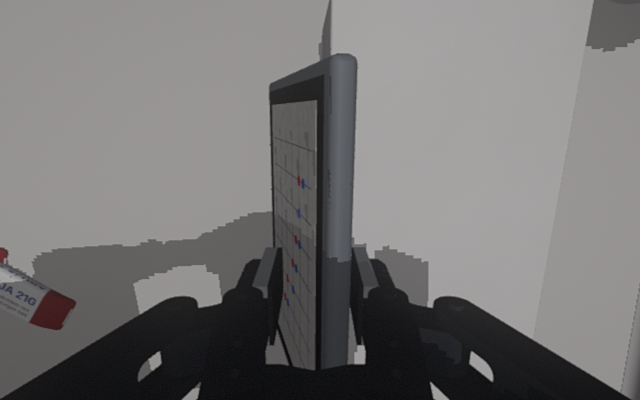

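```bash
python3 -m jog '[[0,0.003,0,0],[0,0.003,0,0],[0,0.003,0,0],[0,0.003,0,0],[0,0.003,0,0],[0,0.003,0,0],[0,0,0,0]]' 0.035; python3 - <<'E'
from h import *
cv2.imwrite("pics/w8.png",r.grab_frame('wrist')[:,:,::-1])
E
```

```text
t: 8.77
tool_pos: [0.6182, 0.069, 0.0955]
eef_rot: [3.109, -0.017, 1.507]
ft_force: [-0.0, -0.6, 0.1]
opening: 0.0349
```

View pics/w8.png

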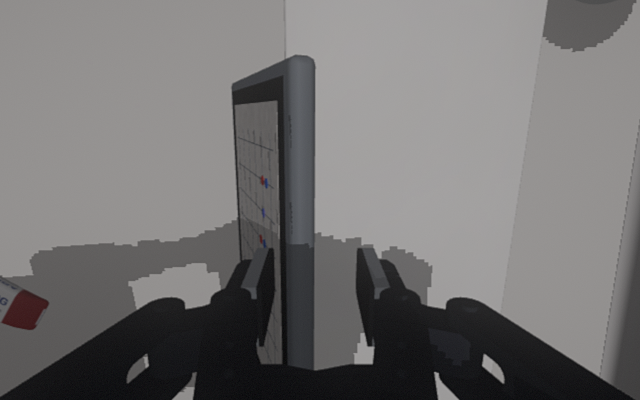

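```bash
python3 -m jog '[[0,0,-0.005,0],[0,0,-0.015,0],[0,0.002,-0.025,0],[0,0.002,-0.03,0],[0,0,-0.03,0],[0,0,-0.03,0],[0,0,0,0]]' 0.045; python3 - <<'E'
from h import *
s=r.get_state();print(s['tool_pos'],s['eef_rot'])
cv2.imwrite("pics/w9.png",r.grab_frame('wrist')[:,:,::-1])
cv2.imwrite("pics/s9.png",r.grab_frame('side')[:,:,::-1])
crop('pics/s9.png','pics/s9c.png',270,130,410,230,5.5)
E
```

```text
t: 9.4
tool_pos: [0.6156, 0.0667, 0.2356]
eef_rot: [3.116, -0.017, 1.507]
ft_force: [-0.2, 0.2, -0.0]
opening: 0.0451
[0.61558225 0.06672797 0.23557822] [ 3.11572144 -0.01669249  1.50718959]
```

View pics/w9.png

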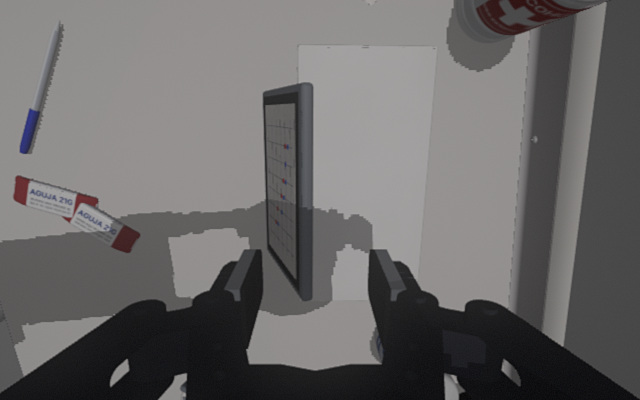

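View pics/s9c.png

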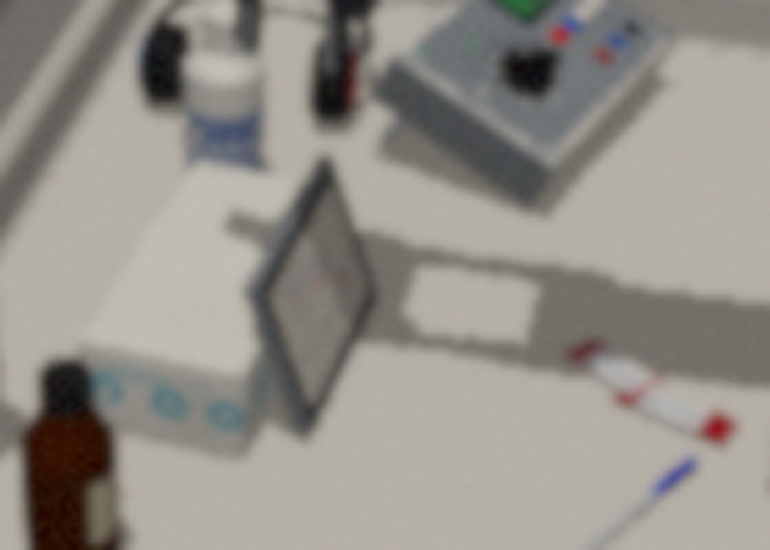

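```bash
python3 -m jog '[[-0.02,-0.008,0,0.1],[-0.03,-0.008,0,0.11],[-0.031,-0.005,0,0.11],[-0.031,-0.001,0,0.11],[-0.031,0.003,0,0.11],[-0.03,0.007,0,0.11],[-0.03,0.011,0,0.11],[-0.028,0.015,0,0.11],[-0.02,0.012,0,0.1],[-0.01,0.008,0,0.05],[0,0,0,0],[0,0,0,0]]'; python3 d.py 0.491 -0.225 0.24 0.49
```

```text
t: 10.5
tool_pos: [0.4883, -0.1928, 0.2054]
eef_rot: [-3.112, -0.001, 0.439]
ft_force: [0.4, 1.5, 0.6]
opening: 0.0452
t 10.5 pos [ 0.4883 -0.1928  0.2054] rot [-3.1116e+00 -1.2000e-03  4.3930e-01] open 0.0452 F [0.4 1.5 0.6] j6 0.59
tool delta now [-0.0112  0.0292 -0.0355] after turn [-0.0127  0.0286 -0.0355] turn -0.0507
```

```bash
python3 -m jog '[[-0.007,0.016,-0.015,-0.04],[-0.004,0.012,-0.012,0],[0,0,0,0],[0,0,0,0]]'; python3 d.py 0.491 -0.225 0.24 0.49; python3 - <<'E'
from h import *
cv2.imwrite("pics/w10.png",r.grab_frame('wrist')[:,:,::-1])
E
```

```text
t: 10.83
tool_pos: [0.4904, -0.2198, 0.228]
eef_rot: [-3.103, 0.001, 0.489]
ft_force: [0.1, -0.1, -0.3]
opening: 0.0451
t 10.83 pos [ 0.4904 -0.2198  0.228 ] rot [-3.103e+00  8.000e-04  4.893e-01] open 0.0451 F [ 0.1 -0.1 -0.3] j6 0.5
tool delta now [-0.0019  0.0044 -0.0122] after turn [-0.0019  0.0044 -0.0122] turn -0.0007
```

View pics/w10.png

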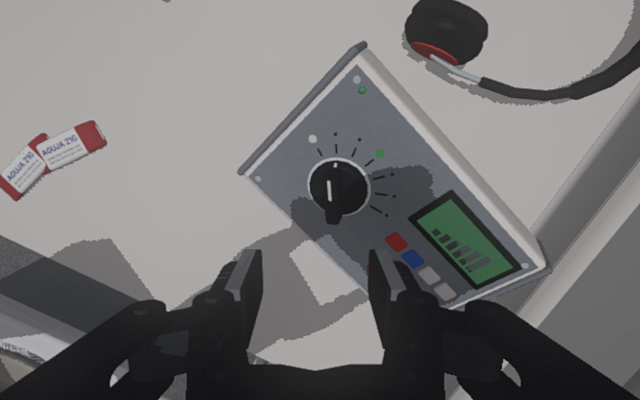

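```bash
python3 - <<'E'
from h import *
crop('pics/w10.png','pics/w10c.png',280,110,430,240,5.3,1.4)
E
```

```text
(no output)
```

View pics/w10c.png

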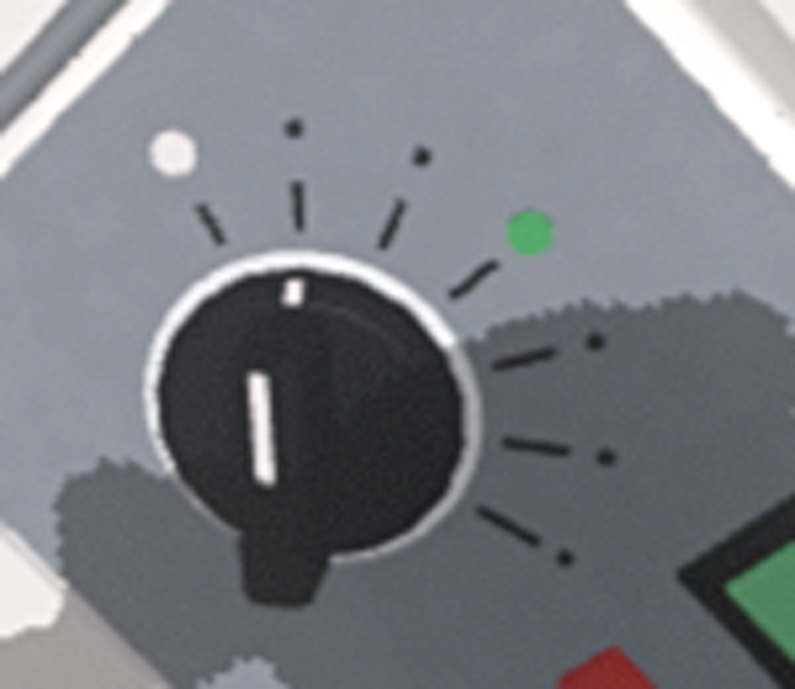

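```bash
python3 - <<'E'
from h import *
from scipy.optimize import least_squares
s=r.get_state();W=cam('wrist',s);T=cam('top')
D=[(174,153),(293,128),(421,156),(530,233),(595,342),(606,457),(565,558)]
D=[(280+a/5.3,110+b/5.3) for a,b in D]
def fit(z0):
    # unknown cx,cy,yaw,Rd ; dots on panel plane at 24deg steps, third = upslope
    def pts(p):
        yaw=p[2];Rz=R.from_euler('zy',[yaw,-np.radians(20)]).as_matrix() # x up slope
        a=np.radians((3-np.arange(7))*24)
        return np.array([p[0],p[1],z0])+ (Rz@np.array([p[3]*np.cos(a),p[3]*np.sin(a),0*a])).T,Rz
    f=lambda p:(np.array([proj(W,q) for q in pts(p)[0]])-D).ravel()
    o=least_squares(f,[.49,-.22,-.35,.04]);return o.x,np.sqrt(np.mean(o.fun**2)),pts(o.x)
for z0 in(.07,.075,.08,.085):
    p,e,(P,Rz)=fit(z0)
    n=Rz[:,2];c=np.array([p[0],p[1],z0])
    # skirt: width check ; housing corners on plane
    cs=[Rz.T@(onplane(W,*q,c,n)-c) for q in((358,47),(245,172),(548,268))]
    sk=[Rz.T@(onplane(W,280+a/5.3,110+b/5.3,c,n)-c) for a,b in((147,400),(482,420),(300,250))]
    print(z0,p.round(4),'rms',e.round(2),'corners',np.round(cs,3).tolist(),'skirt',np.round(sk,4).tolist())
    print('  top cam reproj green',proj(T,P[3]).round(1),'white',proj(T,P[0]).round(1))
print('observed top', (315+560/3.8,150+293/3.8),(315+492/3.8,150+312/3.8))
E
```

```text
0.07 [ 0.4966 -0.2311 -0.3217  0.0482] rms 0.78 corners [[0.088, 0.071, -0.0], [-0.053, 0.064, 0.0], [0.087, -0.173, 0.0]] skirt [[-0.0183, 0.018, -0.0], [0.0214, -0.019, -0.0], [0.0196, 0.0211, 0.0]]
  top cam reproj green [462.8 226. ] white [444.8 230.9]
0.075 [ 0.4976 -0.2304 -0.3217  0.0474] rms 0.78 corners [[0.086, 0.07, 0.0], [-0.052, 0.062, 0.0], [0.086, -0.17, 0.0]] skirt [[-0.018, 0.0177, 0.0], [0.021, -0.0187, 0.0], [0.0193, 0.0208, 0.0]]
  top cam reproj green [463.  225.7] white [445.3 230.6]
0.08 [ 0.4985 -0.2298 -0.3217  0.0466] rms 0.78 corners [[0.085, 0.068, 0.0], [-0.051, 0.061, 0.0], [0.084, -0.167, -0.0]] skirt [[-0.0177, 0.0174, 0.0], [0.0207, -0.0184, -0.0], [0.019, 0.0204, -0.0]]
  top cam reproj green [463.3 225.4] white [445.7 230.2]
0.085 [ 0.4994 -0.2292 -0.3217  0.0458] rms 0.78 corners [[0.083, 0.067, 0.0], [-0.05, 0.06, 0.0], [0.083, -0.164, 0.0]] skirt [[-0.0174, 0.0171, 0.0], [0.0203, -0.0181, 0.0], [0.0187, 0.0201, -0.0]]
  top cam reproj green [463.5 225.2] white [446.2 229.9]
observed top (462.36842105263156, 227.10526315789474) (444.47368421052636, 232.10526315789474)
```

```bash
python3 - <<'E'
from h import *
s=r.get_state();W=cam('wrist',s)
z0=.07;c=np.array([.4966,-.2311,z0]);Rz=R.from_euler('zy',[-.3217,-np.radians(20)]).as_matrix();n=Rz[:,2]
P=c+.029*n
a=[onplane(W,280+x/5.3,110+y/5.3,P,n) for x,y in((256,373),(267,485),(285,600))]
print('bar top pts in panel frame',[(Rz.T@(q-c)).round(4) for q in a])
l=Rz.T@(a[0]-a[1]);print('bar angle from upslope deg',np.degrees(np.arctan2(l[1],l[0])))
m=onplane(W,280+293/5.3,110+292/5.3,c+.0075*n,n);m=Rz.T@(m-c);print('skirt mark',m,np.degrees(np.arctan2(m[1],m[0])))
print('grip',c+.024*n)
E
python3 d.py 0.4887 -0.2285 0.12 0.547
```

```text
bar top pts in panel frame [array([0.0143, 0.0185, 0.029 ]), array([0.0023, 0.004 , 0.029 ]), array([-0.0101, -0.0127,  0.029 ])]
bar angle from upslope deg 50.477087512574876
skirt mark [0.01732291 0.01866636 0.0075    ] 47.137801849278134
grip [ 0.48839152 -0.2311      0.09255262]
t 10.88 pos [ 0.4904 -0.2197  0.2279] rot [-3.1031e+00  8.0000e-04  4.8940e-01] open 0.0451 F [ 0.1  1.  -0.6] j6 0.5
tool delta now [-0.0056  0.0111  0.1076] after turn [-0.0062  0.0108  0.1076] turn -0.0576
```

```bash
python3 - <<'E'
from h import *
from scipy.optimize import least_squares
s=r.get_state();W=cam('wrist',s);T=cam('top')
D=[(174,153),(293,128),(421,156),(530,233),(595,342),(606,457),(565,558)]
D=[(280+a/5.3,110+b/5.3) for a,b in D]
def fit(z0):
    def pts(p):
        Rz=R.from_euler('ZY',[p[2],-np.radians(20)]).as_matrix()
        a=np.radians((3-np.arange(7))*24)
        return np.array([p[0],p[1],z0])+ (Rz@np.array([p[3]*np.cos(a),p[3]*np.sin(a),0*a])).T,Rz
    f=lambda p:(np.array([proj(W,q) for q in pts(p)[0]])-D).ravel()
    o=least_squares(f,[.49,-.22,-.35,.04]);return o.x,np.sqrt(np.mean(o.fun**2)),pts(o.x)
for z0 in(.065,.07,.075):
    p,e,(P,Rz)=fit(z0)
    n=Rz[:,2];c=np.array([p[0],p[1],z0])
    I=lambda u,v,h:Rz.T@(onplane(W,u,v,c+h*n,n)-c)
    cs=[I(*q,0) for q in((358,47),(245,172),(548,268))]
    sk=[I(280+a/5.3,110+b/5.3,0) for a,b in((147,400),(482,420))]
    print(z0,p.round(4),'rms',e.round(2),'corners',np.round(cs,3).tolist(),'skirt',np.linalg.norm(sk[0]-sk[1]))
    print('  top cam reproj green',proj(T,P[3]).round(1),'white',proj(T,P[0]).round(1))
    b=[I(280+x/5.3,110+y/5.3,.029) for x,y in((256,373),(267,485),(285,600))];l=b[0]-b[1]
    m=I(280+293/5.3,110+292/5.3,.0075)
    print('  bar',np.round(b,4).tolist(),np.degrees(np.arctan2(l[1],l[0])),'mark',np.degrees(np.arctan2(m[1],m[0])),'grip24',(c+.024*n).round(4))
E
```

```text
0.065 [ 0.4963 -0.2326 -0.3057  0.0481] rms 0.09 corners [[0.09, 0.07, 0.0], [-0.058, 0.067, 0.0], [0.086, -0.162, 0.0]] skirt 0.056176106261550236
  top cam reproj green [462.3 226.2] white [444.2 231.3]
  bar [[0.0136, 0.0155, 0.029], [0.0016, 0.0013, 0.029], [-0.0107, -0.0148, 0.029]] 49.53388379287552 mark 47.047400447933974 grip24 [ 0.4884 -0.2301  0.0876]
0.07 [ 0.4972 -0.232  -0.3057  0.0473] rms 0.09 corners [[0.088, 0.069, -0.0], [-0.057, 0.066, -0.0], [0.085, -0.159, 0.0]] skirt 0.05525558210845478
  top cam reproj green [462.5 226. ] white [444.7 231. ]
  bar [[0.0137, 0.0153, 0.029], [0.0018, 0.0014, 0.029], [-0.0102, -0.0144, 0.029]] 49.53388375283765 mark 46.972421046527266 grip24 [ 0.4894 -0.2295  0.0926]
0.075 [ 0.4981 -0.2313 -0.3057  0.0465] rms 0.09 corners [[0.087, 0.067, -0.0], [-0.056, 0.065, -0.0], [0.083, -0.156, 0.0]] skirt 0.05433505795815825
  top cam reproj green [462.8 225.7] white [445.1 230.6]
  bar [[0.0137, 0.0151, 0.029], [0.0021, 0.0015, 0.029], [-0.0098, -0.014, 0.029]] 49.533883758249665 mark 46.89524701023029 grip24 [ 0.4903 -0.2288  0.0976]
```

```bash
python3 d.py 0.488 -0.2295 0.115 0.563; python3 -m jog '[[-0.004,0.008,0.02,-0.04],[-0.003,0.004,0.03,-0.034],[0,0,0.03,0],[0,0,0.02,0],[0,0,0,0],[0,0,0,0]]' 0.03 20;  python3 d.py 0.488 -0.2295 0.088 0.563;python3 - <<'E'
from h import *
cv2.imwrite("pics/w11.png",r.grab_frame('wrist')[:,:,::-1])
E
```

```text
t 10.88 pos [ 0.4904 -0.2197  0.2279] rot [-3.1031e+00  8.0000e-04  4.8940e-01] open 0.0451 F [ 0.1  1.  -0.6] j6 0.5
tool delta now [-0.0067  0.0119  0.1126] after turn [-0.0075  0.0114  0.1126] turn -0.0736
t: 11.38
tool_pos: [0.4884, -0.2225, 0.1217]
eef_rot: [-3.1, -0.003, 0.576]
ft_force: [-0.2, -0.9, 0.1]
opening: 0.0296
t 11.38 pos [ 0.4884 -0.2225  0.1217] rot [-3.1002e+00 -2.6000e-03  5.7630e-01] open 0.0296 F [-0.2 -0.9  0.1] j6 0.4
tool delta now [-0.0043  0.0071  0.0334] after turn [-0.0042  0.0071  0.0334] turn 0.0133
```

View pics/w11.png

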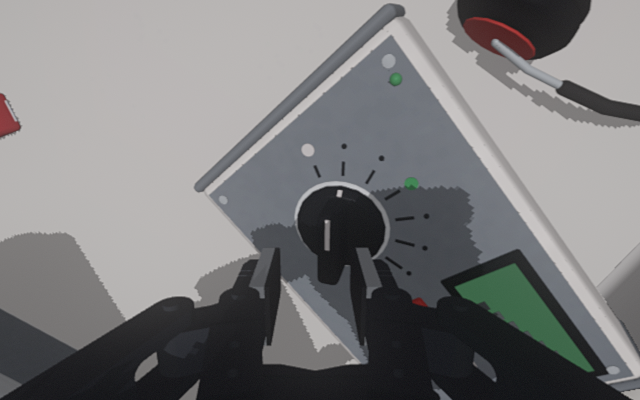

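```bash
python3 - <<'E'
from h import *
crop('pics/w11.png','pics/w11c.png',280,130,440,300,3.5,1.6)
s=r.get_state();W=cam('wrist',s)
Rz=R.from_euler('ZY',[-.3057,-np.radians(20)]).as_matrix();n=Rz[:,2];c=np.array([.4968,-.2322,.068])
print('model: white dot',proj(W,c+Rz@[.0476*np.cos(np.radians(72)),.0476*np.sin(np.radians(72)),0]),'green',proj(W,c+Rz@[.0476,0,0]),'bartop ctr',proj(W,c+.029*n),'tip',proj(W,c+.029*n+Rz@[.021*np.cos(.838),.021*np.sin(.838),0]),'tail',proj(W,c+.029*n-Rz@[.021*np.cos(.838),.021*np.sin(.838),0]))
E
```

```text
model: white dot [308.47695068 149.69294747] green [411.2772404  183.10106795] bartop ctr [327.01831947 254.16756609] tip [327.83333679 218.45517144] tail [326.28836167 286.15282599]
```

View pics/w11c.png

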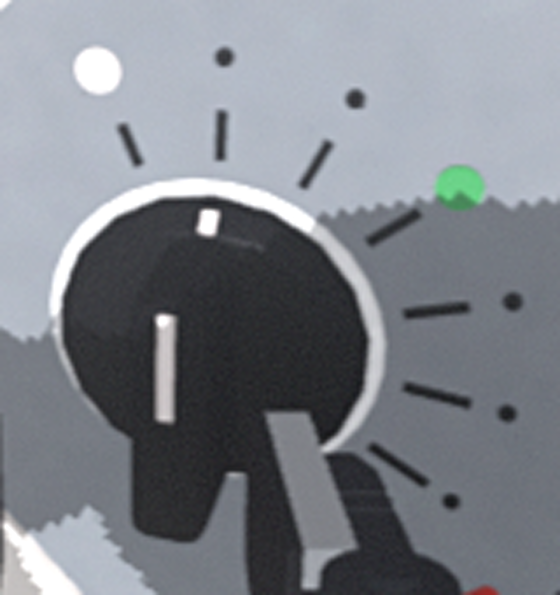

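```bash
python3 -m jog '[[-0.004,0.007,0.006,0.01],[0,0,0.0,0],[0,0,0,0]]';  python3 d.py 0.488 -0.2295 0.088 0.563
```

```text
t: 11.68
tool_pos: [0.4906, -0.2309, 0.1181]
eef_rot: [-3.105, -0.004, 0.567]
ft_force: [-0.1, -0.3, 0.9]
opening: 0.0302
t 11.68 pos [ 0.4906 -0.2309  0.1181] rot [-3.1049 -0.0043  0.567 ] open 0.0302 F [-0.1 -0.3  0.9] j6 0.4
tool delta now [-0.0015 -0.0015  0.0302] after turn [-0.0015 -0.0014  0.0302] turn 0.004
```

```bash
python3 -m jog '[[-0.001,-0.001,0.01,0.003],[0,0,0.01,0],[0,0,0.006,0],[0,0,0,0]]';  python3 d.py 0.488 -0.2295 0.088 0.563;python3 - <<'E'
from h import *
cv2.imwrite("pics/w12.png",r.grab_frame('wrist')[:,:,::-1])
E
```

```text
t: 12.02
tool_pos: [0.4897, -0.2308, 0.0918]
eef_rot: [-3.109, -0.006, 0.563]
ft_force: [-0.7, -0.3, -0.3]
opening: 0.0301
t 12.02 pos [ 0.4897 -0.2308  0.0918] rot [-3.1094 -0.0063  0.5629] open 0.0301 F [-0.7 -0.3 -0.3] j6 0.4
tool delta now [-0.0008 -0.0018  0.0039] after turn [-0.0008 -0.0018  0.0039] turn -0.0001
```

View pics/w12.png

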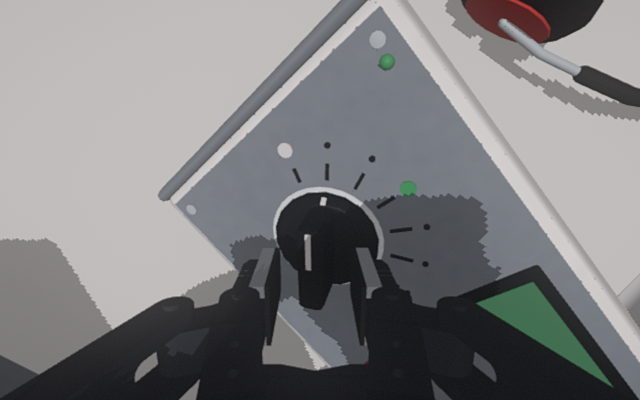

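```bash
python3 -m jog '[[-0.001,-0.002,0.004,0],[0,0,0,0]]';  python3 -m jog '[[0,0,0,0],[0,0,0,0],[0,0,0,0]]' 0 20; python3 d.py 0.489 -0.2297 0.088 0.563;python3 - <<'E'
from h import *
cv2.imwrite("pics/w13.png",r.grab_frame('wrist')[:,:,::-1])
E
```

```text
t: 12.23
tool_pos: [0.4877, -0.2294, 0.0878]
eef_rot: [-3.109, -0.006, 0.563]
ft_force: [-0.3, -0.4, -0.4]
opening: 0.0299
t: 12.48
tool_pos: [0.4883, -0.2303, 0.088]
eef_rot: [-3.112, -0.007, 0.563]
ft_force: [-0.3, 1.3, -2.1]
opening: 0.0134
t 12.48 pos [ 0.4883 -0.2303  0.088 ] rot [-3.1118 -0.0066  0.5629] open 0.0134 F [-0.3  1.3 -2.1] j6 0.4
tool delta now [ 0.0009 -0.0001  0.0001] after turn [ 0.0009 -0.0001  0.0001] turn -0.0001
```

View pics/w13.png

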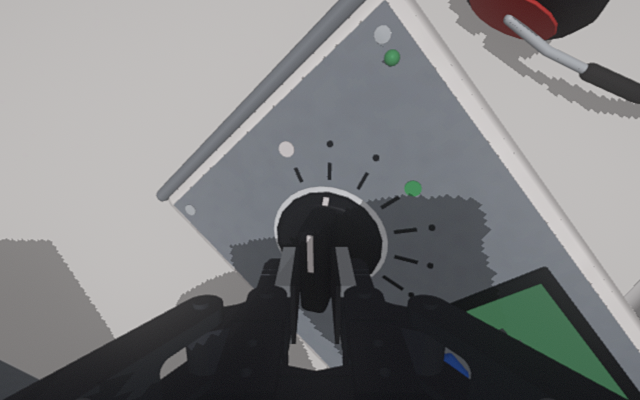

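```bash
python3 -m jog '[[0.001,0,0,0.08],[0,0,0,0.08],[0,0,0,0.08],[0,0,0,0]]' - 30; python3 d.py 0.489 -0.2297 0.088 -0.306
```

```text
t: 12.87
tool_pos: [0.4876, -0.2299, 0.0885]
eef_rot: [-3.11, 0.004, 0.314]
ft_force: [-0.0, -1.2, -3.7]
opening: 0.0121
t 12.87 pos [ 0.4876 -0.2299  0.0885] rot [-3.1103  0.0039  0.3143] open 0.0121 F [-0.  -1.2 -3.7] j6 0.65
tool delta now [0.0014 0.0003 0.0005] after turn [ 0.0013 -0.0006  0.0005] turn 0.6203
```

```bash
python3 -m jog '[[0.001,0,0,0.08],[0,0,0,0.08],[0,0,0,0.08],[0,0,0,0.08],[0,0,0,0]]'; python3 d.py 0.489 -0.2297 0.088 -0.306; python3 - <<'E'
from h import *
cv2.imwrite("pics/w14.png",r.grab_frame('wrist')[:,:,::-1])
E
```

```text
t: 13.28
tool_pos: [0.487, -0.2291, 0.0887]
eef_rot: [-3.112, 0.017, -0.006]
ft_force: [0.4, -1.6, -2.4]
opening: 0.0116
t 13.28 pos [ 0.487  -0.2291  0.0887] rot [-3.1124  0.0169 -0.0064] open 0.0116 F [ 0.4 -1.6 -2.4] j6 0.98
tool delta now [0.0021 0.0006 0.0007] after turn [ 0.0021 -0.      0.0007] turn 0.2996
```

View pics/w14.png

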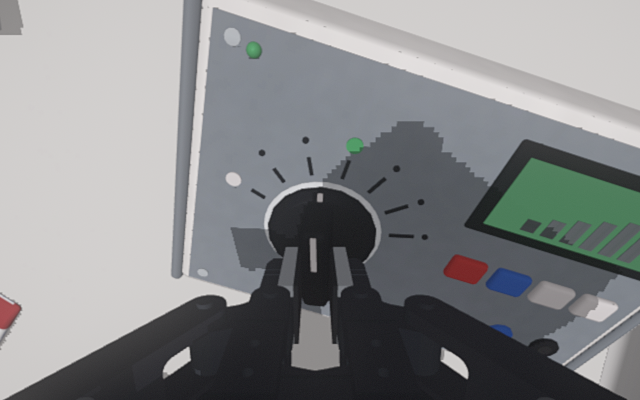

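```bash
python3 -m jog '[[0.001,0,0,0.08],[0,0,0,0.08],[0,0,0,0.07],[0,0,0,0]]'; python3 d.py 0.489 -0.2297 0.088 -0.306
```

```text
t: 13.67
tool_pos: [0.4868, -0.2285, 0.0888]
eef_rot: [-3.116, 0.026, -0.225]
ft_force: [-0.4, -1.7, -1.9]
opening: 0.0112
t 13.67 pos [ 0.4868 -0.2285  0.0888] rot [-3.1158  0.0256 -0.2253] open 0.0112 F [-0.4 -1.7 -1.9] j6 1.2
tool delta now [0.0024 0.0007 0.0007] after turn [0.0024 0.0005 0.0007] turn 0.0807
```

```bash
python3 -m jog '[[0,0,0,0.05],[0,0,0,0.03],[0,0,0,0],[0,0,0,0]]'; python3 d.py 0.489 -0.2297 0.088 -0.306; cat > look.py <<'E'
from h import *
import sys
k=sys.argv[1]
s=r.get_state();W=cam('wrist',s)
cv2.imwrite(f"pics/{k}.png",r.grab_frame('wrist')[:,:,::-1])
crop(f'pics/{k}.png',f'pics/{k}c.png',200,90,460,330,3,1.6)
Rz=R.from_euler('ZY',[-.3057,-np.radians(20)]).as_matrix();n=Rz[:,2];c=np.array([.4968,-.2322,.068])
print('green',proj(W,c+Rz@[.0476,0,0]),'mark third',proj(W,c+.0075*n+Rz@[.0225,0,0]))
E
python3 look.py w15
```

```text
t: 14.0
tool_pos: [0.4869, -0.2282, 0.0888]
eef_rot: [-3.117, 0.027, -0.292]
ft_force: [-1.0, 0.0, -0.8]
opening: 0.0111
t 14.0 pos [ 0.4869 -0.2282  0.0888] rot [-3.117   0.0274 -0.2923] open 0.0111 F [-1.   0.  -0.8] j6 1.26
tool delta now [0.0025 0.0008 0.0007] after turn [0.0025 0.0008 0.0007] turn 0.0137
green [319.7036091  137.81968663] mark third [318.78326706 199.67965643]
```

View pics/w15c.png

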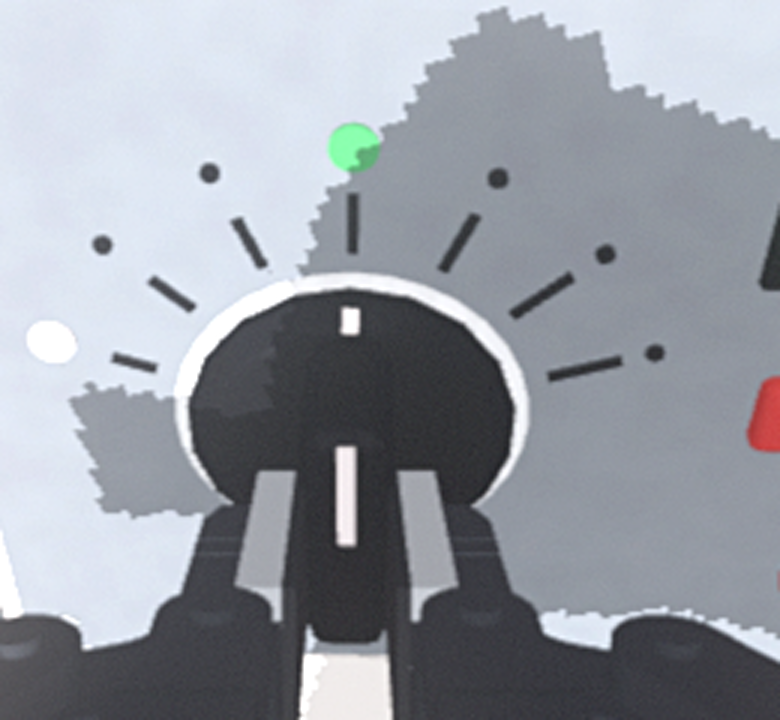

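```bash
python3 -m jog '[[0,0,0,0.014],[0,0,0,0],[0,0,0,0]]' - 40; python3 d.py 0.489 -0.2297 0.088 -0.306; python3 look.py w16; python3 - <<'E'
from h import *
for n in('side','top'): cv2.imwrite(f"pics/{n}f.png",r.grab_frame(n)[:,:,::-1])
crop('pics/sidef.png','pics/sfc.png',240,110,440,260,4)
crop('pics/topf.png','pics/tfc.png',240,110,440,260,4,1.3)
E
```

```text
t: 14.3
tool_pos: [0.4869, -0.2282, 0.0888]
eef_rot: [-3.117, 0.028, -0.304]
ft_force: [-0.2, -0.4, -0.8]
opening: 0.0104
t 14.3 pos [ 0.4869 -0.2282  0.0888] rot [-3.1172  0.0276 -0.3041] open 0.0104 F [-0.2 -0.4 -0.8] j6 1.27
tool delta now [0.0025 0.0008 0.0008] after turn [0.0025 0.0008 0.0008] turn 0.0019
green [318.18441856 137.79978667] mark third [318.08014752 199.63677859]
```

View pics/w16c.png

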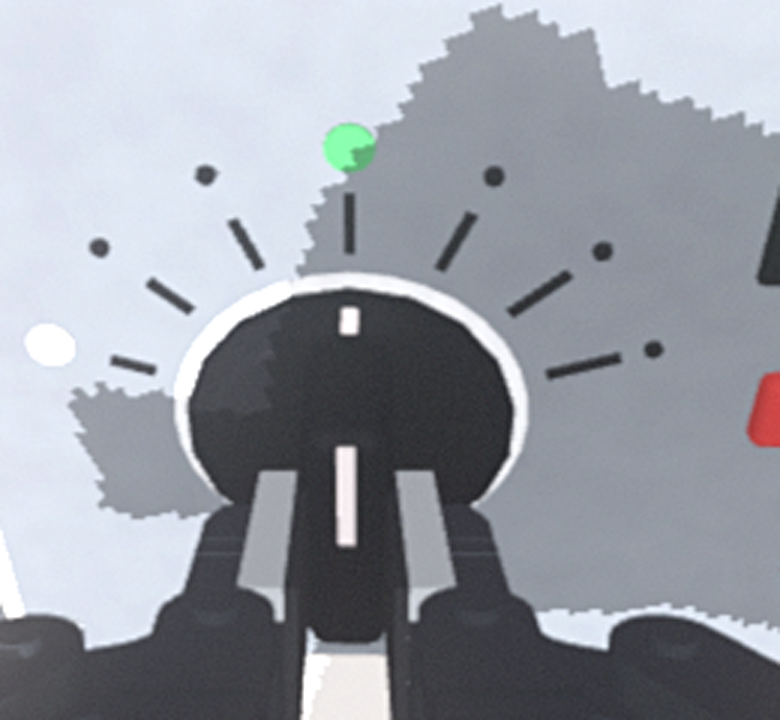

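View pics/sfc.png

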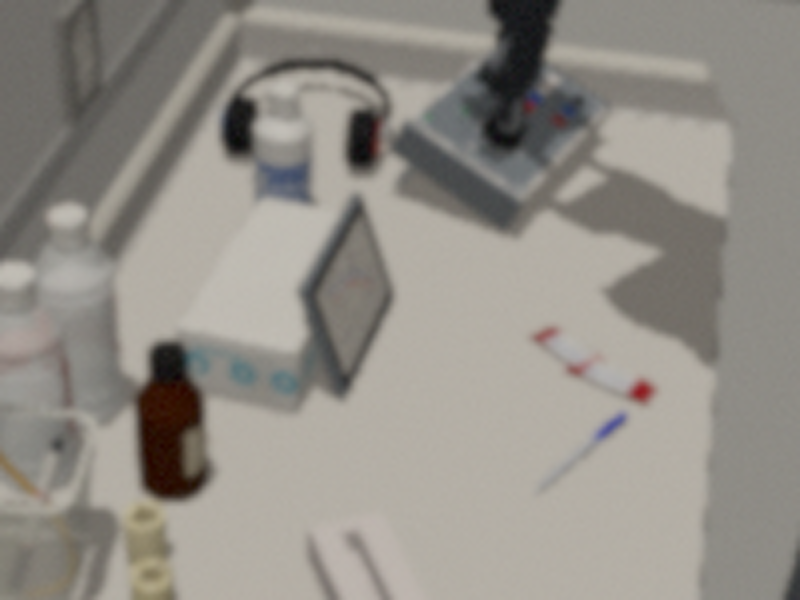

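View pics/tfc.png

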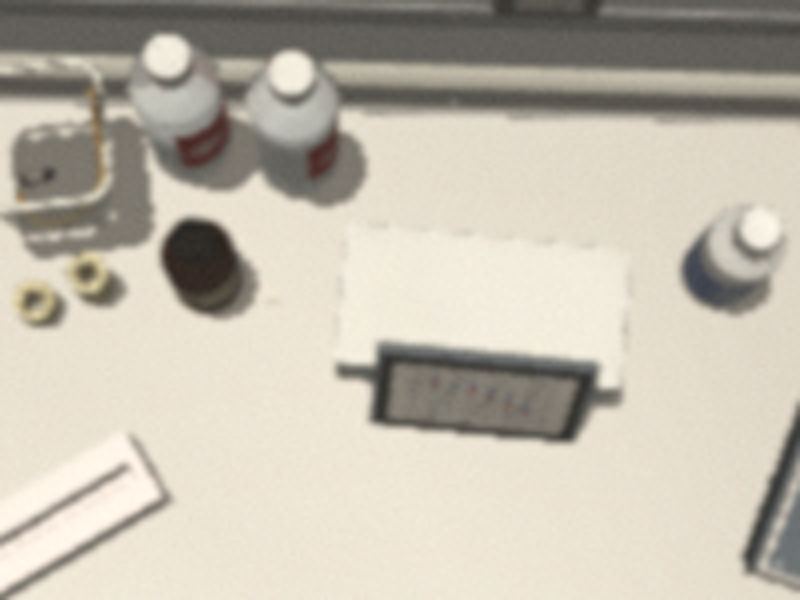

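```bash
python3 -m jog '[[0,0,0,0],[0,0,0,0],[0,0,0,0],[0,0,0,0],[0,0,0,0],[0,0,0,0]]'; python3 -m jog '[[0,0,0,0],[0,0,0,0],[0,0,0,0],[0,0,0,0]]'; python3 look.py w17
```

```text
t: 14.95
tool_pos: [0.4869, -0.2282, 0.0889]
eef_rot: [-3.117, 0.028, -0.304]
ft_force: [-1.1, -1.4, -0.4]
opening: 0.0105
t: 15.28
tool_pos: [0.4869, -0.2282, 0.0889]
eef_rot: [-3.117, 0.028, -0.304]
ft_force: [-0.5, -0.1, -1.1]
opening: 0.0104
green [318.22642761 137.87508283] mark third [318.09672818 199.69905243]
```

View pics/w17c.png

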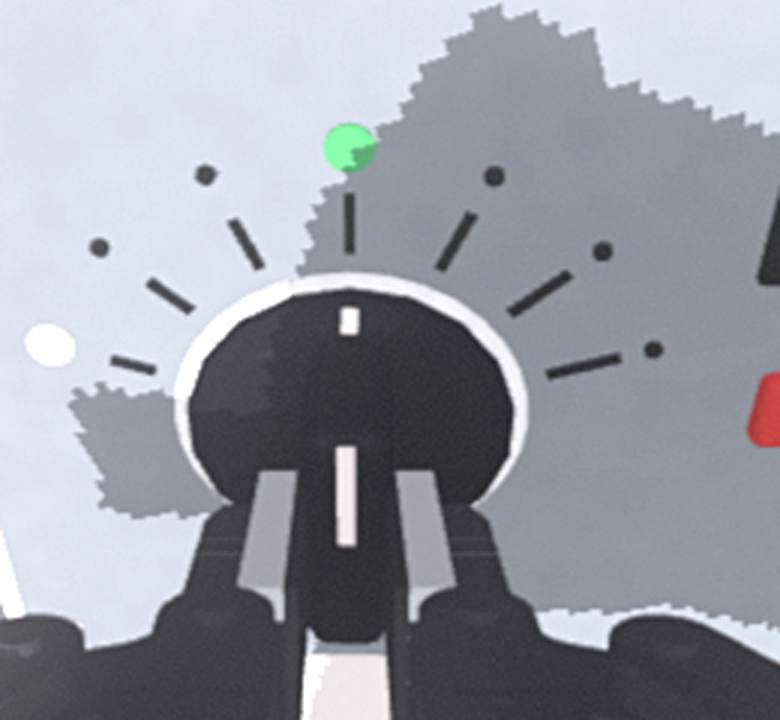

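The mark (349,320), the third tick (349,222) and the green dot (349,147) line up in the crop, and the grip is steady.

```bash
python3 -c "
from rig import r
print(r.finish_job(), r.get_state()['t'])"
```

```text
the job is handed in; nothing more can be done
the job is handed in; nothing more can be done
```

I handed the job in at about 15 s of the 43 s allowed, with the gripper still holding the dial at its third stop.

- **Tablet:** I lifted the larger tablet out of the cradle and stood it on its long lower edge in front of the carton. I then tipped it back with the fingers until it rested on the carton's long side. The last top and side pictures show it leaning there, screen towards the robot.
- **Carton and bottles:** they look to be where they started in those pictures. I judged that by eye and did not measure them again.
- **Dial:** it started at the first stop. I turned it clockwise two clicks to the third, and it did not run past. In the last wrist picture the pointer mark, the third tick and the green dot are in one line. The grip (set to 40 N) and the pose held steady for the last second I watched.

Three things were not exact:

- **Carton front:** the top and wrist views of the front face disagreed by about 6 mm. I placed the tablet mostly by the wrist view.
- **Tool tilt:** the tool drifted 1 to 2 degrees off vertical. I allowed for this in the moves.
- **Grip depth:** by the measured heights, the finger tips cover only the upper 6 to 7 mm of the bar, and I did not regrip lower.

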